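Dose the cleaning pail and hang it up

ROBOT

A 6-joint arm with a two-finger parallel gripper is mounted at the origin on a cart in front of the work surface, level with it; the furniture and walls round the work are solid. World frame = base frame: x ahead of the robot, y to its left, z up, the work surface at z = 0. Lengths are in m, angles in rad, forces in N, time in s.
With the tool pointing down it reaches from about 0.3 to 0.85 m from the base axis. Payload 4.2 kg.
Tool frame: the origin (TCP) lies at the very end of the fingers, on their centre line; the grasp point (between the pads) lies 19 mm behind it; z points along the fingers, y is the line along which they close (so a half turn about z gives the same grasp; the last joint's range is limited). The gripper opens to 91 mm and grips with 3 to 60 N. Pads are 32 mm wide; open, the fingers measure 118 mm over their backs; the gripper's body (76 mm by 178 mm) begins 60 mm behind the grasp point.
Start: joints at [1.167, 0.32, 1.565, -0, 1.257, -0.02], TCP at [0.215, 0.533, 0.214] pointing down, gripper open.
Joint ranges: [-3.11, 3.11], [-0.84, 2.01], [0.21, 2.61], [-1.34, 4.49], [0.05, 2.63], [-2.56, 2.56]. Speed limits (rad/s): [2.57, 2.57, 3.14, 3.14, 3.14, 3.14].

INTERFACE

Orientations are given as a unit quaternion [x, y, z, w].
In Python, from bench import ctrl gives the robot as it stands.
- The arm moves only by the shell command python3 -m crank 'ROWS' [FORCE]. ROWS is JSON, a list that holds one entry, the list of rows, each a list of 7 numbers: the turn, a rotation vector about the tool's x, y, z in units of 10 degrees (1.0 is 10 degrees), then the shift along the tool's x, y, z in units of 40 mm (1.0 is 40 mm), then the opening, from 0 (shut) to 1 (fully open). A call has exactly 8 rows; each row shifts and turns the commanded pose from where the row before left it, along the tool's axes as they then stand; what a row does not reach is not made up. A row lasts 1/8 s, in which the tool goes at most 62.5 mm and 10.7 degrees, less where a joint would pass 70% of its speed; a pose out of reach is approached as far as the arm can. A call is refused whole if a number of a shift passes 1 or a number of a turn 1, either way. A call with a gripper value outside its range is refused whole. The fingers move at their own pace and stop on an object; FORCE is the grip in N (left out, the last holds). Time passes only in rows, so rows that do not move let the fingers close, or fill a call up. It gives the time, the measured TCP pose, the force, the opening and the grip force at its end, in the units of the state.
- ctrl.state(): the state, without advancing time (a new reading comes with each control period).
- ctrl.grab_frame(name): name is "scene" or "top" or "wrist"; returns the picture (400x640x3 uint8, red, green, blue); there is no depth.
- ctrl.camera_params(name): a dict with "fovy" (degrees; the focal length in pixels is half the picture's height over the tangent of half this angle, whatever the lens; pixels are square), "cx", "cy" (the principal point, pixels), "k1" (the pictures are not rectified: a ray, as slopes to the right and down, at radius r is drawn at 1 + k1 r^2 times it, then the intrinsics apply), "camera_from_world" (4x4, takes a point from world to camera coordinates). Camera axes: x right, y up, looking along -z (the intrinsics and any distortion apply to the point x, -y, -z); pixel columns grow to the right and rows downward; lengths in m; the calibration is good to about 2 mm. A picture is of the moment at which its call begins: read the wrist's pose just before it. camera_params takes no time and is no camera call; for the wrist camera it gives the pose at the moment of the call.
- ctrl.job_done(): hands the job in; it is judged then, once.
Trained networks look in the newest picture that a camera, given by its name, has taken for a name from the list of things; names that differ only in an ending like _2 or _b are one class to them, and where a whole thing is asked for, a point or a joint stands for the part that bears it (a point fixed in the world has none). Each returns a list of dicts, best first, with "score" (0 to 1); they miss things now and then, are a little off and sometimes report something else, mostly with a low value. They report only what shows in the picture. A call takes as long as a camera call.
- ctrl.look_for(query, camera): "xy" ([column, row] in pixels, amid what is visible of it).
- ctrl.masks_of(query, camera): "mask" (400x640 bool, what is visible of it) and "xy" ([column, row] in pixels, amid what is visible of it).
- ctrl.place_of(query, camera): "xy" ([column, row] in pixels: a listed point, or the origin of a listed thing).
The state is a dict: "time_s": time; "joint_positions": joint angles; "joint_vel": joint speeds; "joint_torque": joint torques, N m; "tcp_pos": TCP position; "ee_rot": TCP orientation; "ft_force": force on the tool from outside, world axes, zero at the start; "ft_torque": the same for the moment, N m; "opening": finger opening in m; "grip_force": force on a finger pad.
Only numpy, scipy, OpenCV 4.12 (cv2) and the standard library are available. Lean on these libraries where they do the work, as an engineer would, in place of code of your own. Each camera call takes 0.05 s, during which the arm holds its last target. There are 200 camera calls.

TASK

The small steel pail stands under the spout of the cleaner pump. Press the orange pump cap all the way down for a moment to dose the pail and let it spring back up; then lift the pail's folded bail, carry the pail by it without tipping it, and leave it hanging upright and still with the bail in both arms of the double hook. Do not knock over or push about the mug, glass and timer standing around.

Things in the scene. Friction and masses are not known exactly. Their poses are not given: they have to be found in the camera images.
- board: Fixed pale wooden cover board over the cooktop burners, 460 x 630 mm, its top 28 mm above z = 0. The rack, hook stand, pail and bystanders stand on it. Origin on the cooktop under its centre.
- rack: Fixed dark steel rack holding the amber cleaner bottle (68 mm wide, axis at x = +85 mm). Origin at its foot on the board; +x to its back. Over the bottle a wooden shelf, 200 mm wide: underside 324 mm above the origin, front edge at x = +91 mm. A gripper pointing straight down on the cap hits this shelf: tilt it 25 to 45 degrees, leaning to the rack's -x side. Posts at x = +175 mm.
- cap_top (a point): Centre of the flat top of the orange pump cap (disc 40 mm across, 10 mm thick), 216 mm above the rack's origin at rest; moves with the pump; take directions from the rack, not from this point's axes. A black spout leaves below the cap toward the rack's -x.
- cleaner_pump (a joint): Travel of the sprung pump head, m: about 0 (up to 0.002) when up, 0.012 fully down (straight down); a press counts beyond 0.010. A spring pushes it back up; about 9 N takes it to the bottom.
- spout_tip (a point): Mouth of the black spout, 80 mm in front (rack -x) of the cap's centre and about 185 mm above the rack's origin; spout tube 9 mm thick, top 206 mm above the rack's origin at rest. It moves with the pump.
- pail: Loose open steel pail, about 0.3 kg, 112 mm across the rim, 88 mm across the bottom, 80 mm high, wall 3 mm. Origin at the centre of its underside, z up. The bail pivots on ears at y = +-53 to 61 mm, 68 mm above the origin (pivot axis along y); the bail measures 136 mm across its legs.
- pail_mouth (a point): Centre of the pail's mouth, 80 mm above its origin.
- bail (a joint): Angle of the bail, rad: 0 folded (resting on its stop, leaning toward the pail's -x, 25 degrees above level), 1.134 upright, up to 2.1 beyond. Swings nearly freely, falls back when let go.
- bail_grip (a point): Middle of the bail's straight top bar, 95 mm from the pivot axis: dark wooden sleeve 12 mm thick, 36 mm long along the pail's y; beyond it 8 mm steel wire, straight to 50 mm either side of the middle. Folded, it lies 86 mm toward the pail's -x and 108 mm above the pail's origin. Its y axis runs along the bar.
- hook: Fixed stand of 8 mm dark wire. Origin on the board under the hook seat. Two arms at y = +-34 mm come forward from posts at x = +105 mm; each has a V notch at x = 0 and an upturned tip with a knob at x = -24 mm, topping out 242 mm above the origin (27 mm over the seat); behind the notch they rise to 240 mm. Bring the bar, along y and centred, over the tips from -x and lower it.
- hook_seat (a point): Where the middle of the bail's bar lies when hung on both arms: midway between them, 215 mm above the stand's origin. Axes as the stand's.
- mug: Loose copper mug with handle, 86 mm wide, 119 mm with the handle, 83 mm high; bystander, leave alone. Origin at the centre of its underside.
- glass: Loose clear tumbler, 80 mm wide, 91 mm high; bystander, leave alone. Origin at the centre of its underside.
- timer: Loose red and white kitchen timer, 64 mm wide, 56 mm high; bystander, leave alone. Origin at the centre of its underside.

How it is judged:
On the way, in this order (a step that is already met when the one before it is completed fails the run):
1. the pump cap is pressed fully down (beyond 10 mm) with the pail under the spout (spout within 45 mm of the centre of the mouth) (value of joint cleaner_pump above 0.01 m and horizontal distance between spout_tip and pail_mouth below 0.045 m), for 0.2 s.
2. the pump cap is let go and back up (within 4 mm) (value of joint cleaner_pump below 0.004 m), for 0.2 s.
3. the pail is lifted off by its upright bail (over 30 mm above the board, bail within 0.6 rad of upright) (height (world z) of pail above 0.058 m and value of joint bail between 0.534 and 1.734 rad), for 0.2 s.
At the end, for the whole second after the job is handed in: The pail hangs by its bail on the double hook: middle of the bar within 25 mm of the hook seat, weight on the hook (over 1 N) and not on the board, pail upright within 0.2 rad and still (under 0.05 m/s), pump cap up (within 4 mm) (distance between bail_grip and hook_seat below 0.025 m and contact force between pail and hook above 1 N and contact force between pail and board below 0.1 N and angle between pail's own z axis and vertical below 0.2 rad and linear speed of pail below 0.05 m/s and value of joint cleaner_pump below 0.004 m); the robot touches nothing.
It fails at once if the pail is tipped by more than 0.6 rad (angle between pail's own z axis and vertical above 0.6 rad).
It fails at once if the mug, glass or timer is pushed more than 40 mm or tipped by more than 0.5 rad (distance of any of mug, glass, timer from where it was at the start of the episode above 0.04 m or angle between any of mug, glass, timer's own z axis and vertical above 0.5 rad).
It also fails if it takes over 72 s, if anything falls off the work surface, if the arm or the gripper's body presses on something with over 40 N, if the wrist force passes 120 N, or if a joint passes its speed limit or range.

## Working session

There is one attempt and no reset: what is moved stays moved. The work goes in short steps, Python scripts to look and compute and a shell command to move; the robot and the scene stay as the last step left them, time stands still between calls to the robot, and variables do not carry over. Pictures are saved under pics/ and viewed, at most 13 in all, crops included, and the job is handed in when it is done.

```bash
ls; mkdir -p pics; cat > h.py <<'E'
import numpy as np, cv2
from bench import ctrl
def params(n):
    p=ctrl.camera_params(n); f=200/np.tan(np.radians(p['fovy'])/2); return p,f,np.array(p['camera_from_world'])
def ray(n,xy,P=None):
    p,f,M=P or params(n)
    d=np.array([(xy[0]-p['cx'])/f,(xy[1]-p['cy'])/f]); u=d.copy()
    for _ in range(30): u=d/(1+p['k1']*(u@u))
    v=M[:3,:3].T@np.array([u[0],-u[1],-1]); o=-M[:3,:3].T@M[:3,3]
    return o,v/np.linalg.norm(v)
def proj(n,X,P=None):
    p,f,M=P or params(n)
    c=M[:3,:3]@np.array(X)+M[:3,3]; u=np.array([c[0],-c[1]])/-c[2]; u=u*(1+p['k1']*(u@u))
    return u*f+[p['cx'],p['cy']]
def onz(n,xy,z,P=None):
    o,d=ray(n,xy,P); return o+d*(z-o[2])/d[2]
def tri(rs):
    A=0;b=0
    for o,d in rs:
        Q=np.eye(3)-np.outer(d,d); A=A+Q; b=b+Q@o
    x=np.linalg.solve(A,b); return x,[np.linalg.norm((np.eye(3)-np.outer(d,d))@(x-o)) for o,d in rs]
E
python3 - <<'E'
from h import *
np.set_printoptions(precision=4,suppress=True)
for n in ['scene','top']:
    im=ctrl.grab_frame(n); cv2.imwrite(f'pics/{n}0.png',im[:,:,::-1])
R={}
for q in ['board','rack','cap_top','spout_tip','pail','pail_mouth','bail_grip','hook','hook_seat','mug','glass','timer']:
    for n in ['scene','top']:
        r=ctrl.place_of(q,n)
        print(q,n,[(np.round(a['xy'],1).tolist(),round(a['score'],2)) for a in r[:2]])
        if r: R[q,n]=r[0]['xy']
    if (q,'scene') in R and (q,'top') in R: print('   ',*tri([ray(n,R[q,n]) for n in ['scene','top']]))
for n in ['scene','top']:
  P=params(n); print(n,ray(n,(320,200),P),P[0]['fovy'],P[0]['k1'])
print(ctrl.state())
E
```

```text
pics
board scene [([323.6, 249.8], 0.94)]
board top [([328.5, 215.6], 0.72)]
    [ 0.5277 -0.0484 -0.0081] [np.float64(0.002931567395100684), np.float64(0.002931567395100655)]
rack scene [([278.9, 212.7], 0.78)]
rack top [([271.8, 205.4], 0.94)]
    [0.533  0.1205 0.0289] [np.float64(0.0014022634845004642), np.float64(0.0014022634845004768)]
cap_top scene [([293.6, 133.2], 0.8)]
cap_top top [([266.9, 154.1], 0.62)]
    [0.6187 0.1265 0.24  ] [np.float64(0.0037402337314804703), np.float64(0.0037402337314805813)]
spout_tip scene [([277.5, 151.6], 0.65)]
spout_tip top [([263.6, 183.6], 0.79)]
    [0.5514 0.1264 0.2124] [np.float64(0.0006911973615939146), np.float64(0.0006911973615939726)]
pail scene [([269.8, 217.3], 0.79)]
pail top [([266.7, 213.7], 0.94)]
    [0.5089 0.1332 0.0204] [np.float64(0.0018825522944280828), np.float64(0.0018825522944279757)]
pail_mouth scene [([268.9, 193.9], 0.85)]
pail_mouth top [([263.8, 210.4], 0.96)]
    [0.506  0.1296 0.101 ] [np.float64(0.005407450812515683), np.float64(0.0054074508125157095)]
bail_grip scene [([247.1, 198.6], 0.76)]
bail_grip top [([
[... 1084 characters left out ...]
 0.8533]), array([ 0.5988,  0.5615, -0.5711])) 43.31058578204087 -0.03533815883559512
top (array([ 0.2618, -0.0494,  1.4225]), array([ 0.2107,  0.0226, -0.9773])) 44.65905811179287 -0.11734974429692709
{'time_s': 1.3, 'joint_positions': array([ 1.167 ,  0.3196,  1.5645, -0.    ,  1.2574, -0.02  ]), 'joint_vel': array([-0.002 ,  0.0001, -0.001 ,  0.0018,  0.0014,  0.0001]), 'joint_torque': array([ -0.0008, -41.2345, -23.2224,   0.0727,   0.0379,   0.    ]), 'tcp_pos': array([0.2153, 0.5332, 0.214 ]), 'ee_rot': array([0.1907, 0.9816, 0.0001, 0.    ]), 'ft_force': array([ 0.4056, -0.8953, -0.6006]), 'ft_torque': array([0.0094, 0.0512, 0.0374]), 'grip_force': 0.0, 'opening': 0.09123004359899277}
```

```bash
python3 - <<'E'
import cv2
a=cv2.imread('pics/scene0.png')[90:300,170:450]; b=cv2.imread('pics/top0.png')[120:310,200:450]
cv2.imwrite('pics/a.png',cv2.resize(a,None,fx=2.8,fy=2.8,interpolation=2)); cv2.imwrite('pics/b.png',cv2.resize(b,None,fx=3.1,fy=3.1,interpolation=2))
E
```

```text
(no output)
```

View pics/a.png

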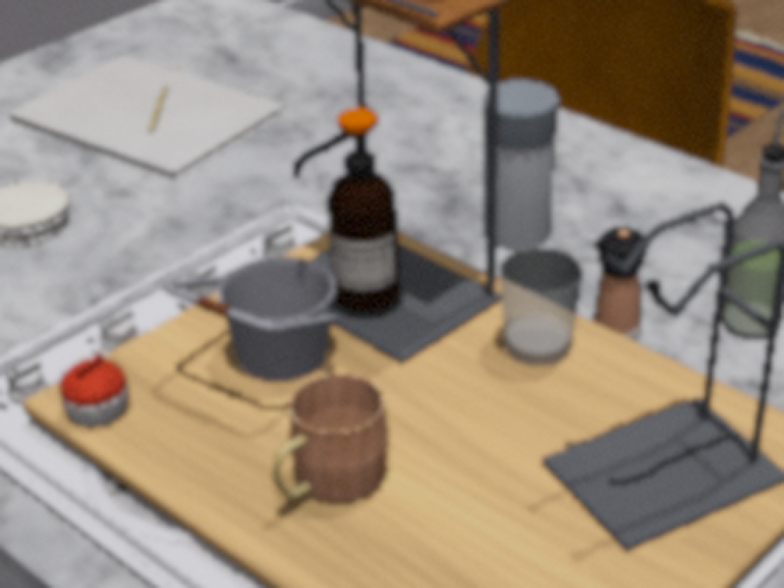

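View pics/b.png

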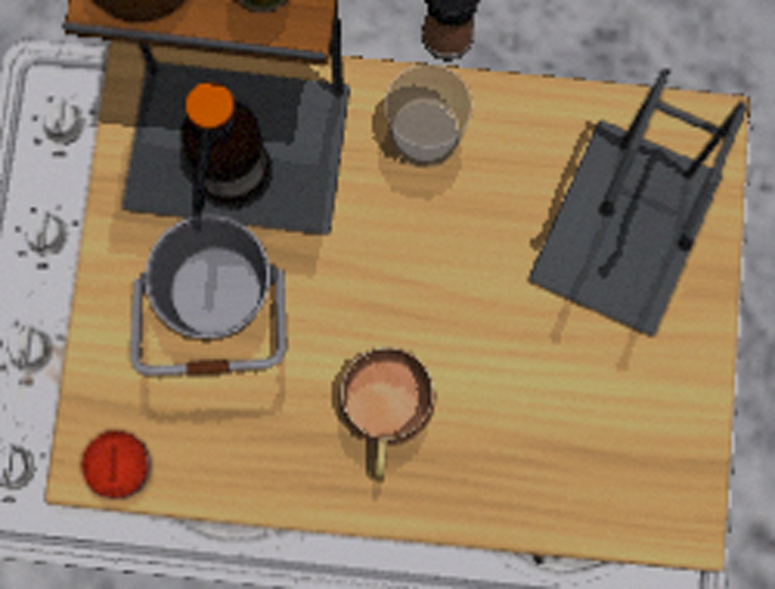

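```bash
python3 - <<'E'
from h import *
np.set_printoptions(precision=4,suppress=True)
def t(c,z): return onz('top',(c[0]/3.1+200,c[1]/3.1+120),z)
def ang(a,b): return np.degrees(np.arctan2(*(b-a)[[1,0]]))
def d(a,b): return np.linalg.norm(a-b)
print('rack plate',t((122,211),.030),t((330,234),.030),ang(t((330,234),.03),t((122,211),.03))-90, 'side',ang(t((330,234),.03),t((348,90),.03)))
A=[t(c,.03) for c in [(530,280),(655,335),(598,122),(720,172)]]
print('hook plate',A,ang(A[1],A[0])-90,ang(A[0],A[2]),ang(A[1],A[3]))
k=[t(c,.266) for c in [(606,208),(686,243)]];print('knobs',k,d(*k),ang(k[1],k[0])-90)
b=[t(c,.136) for c in [(138,372),(282,364)]];print('bail',b,d(*b),ang(b[1],b[0])-90)
s=[t(c,.136) for c in [(187,368),(229,367)]];print('sleeve',s,d(*s),(s[0]+s[1])/2)
yaw=np.radians(ang(k[1],k[0])-90);print('seat from knobs',(k[0]+k[1])/2+.024*np.array([np.cos(yaw),np.sin(yaw),0]))
print('cap',t((210,106),.244),'spout',t((198,210),.21))
for q,n,z in [('cap_top','top',.242),('bail_grip','top',.136),('bail_grip','scene',.136)]:
  m=ctrl.masks_of(q,n)
  for r in m[:1]:
    print(q,n,r['score'],r['mask'].sum(),r['xy'],onz(n,r['xy'],z))
print('seat scene',onz('scene',(405.2,189.4),.243),'top',onz('top',(406,189.9),.243),'hookorigin',onz('top',(396.8,204.5),.028),onz('scene',(393.4,262.9),.028))
print('mouth top',onz('top',(263.8,210.4),.108),'scene',onz('scene',(268.9,193.9),.108))
print('cap scene',onz('scene',(293.6,133.2),.244),'bailgrip',onz('top',(265.1,237.5),.136),onz('scene',(247.1,198.6),.136))
print('rack', onz('top',(271.8,205.4),.028),onz('scene',(278.9,212.7),.028),'spout',onz('top',(263.6,183.6),.213),onz('scene',(277.5,151.6),.213))
E
```

```text
rack plate [0.5737 0.2231 0.03  ] [0.5715 0.0236 0.03  ] -0.6408715244985785 side -0.7516481879257046
hook plate [array([ 0.5466, -0.1683,  0.03  ]), array([ 0.5062, -0.2897,  0.03  ]), array([ 0.708 , -0.2213,  0.03  ]), array([ 0.6706, -0.3422,  0.03  ])] -18.429230956658373 -18.175909276143006 -17.72934204833352
knobs [array([ 0.5623, -0.2035,  0.266 ]), array([ 0.5405, -0.2687,  0.266 ])] 0.0687537416406641 -18.459997039020678
bail [array([0.4102, 0.1694, 0.136 ]), array([0.4299, 0.0468, 0.136 ])] 0.12417096092477332 9.130708667890715
sleeve [array([0.4181, 0.1278, 0.136 ]), array([0.4227, 0.0919, 0.136 ])] 0.03618798880233367 [0.4204 0.1098 0.136 ]
seat from knobs [ 0.5742 -0.2437  0.266 ]
cap [0.6205 0.1215 0.244 ] spout [0.5406 0.1251 0.21  ]
cap_top top 0.71 154 [264.8, 154.6] [0.6193 0.1291 0.242 ]
bail_grip top 0.61 169 [269.2, 237.6] [0.4235 0.1045 0.136 ]
bail_grip scene 0.7 122 [245.7, 196.5] [0.4305 0.1226 0.136 ]
seat scene [ 0.5811 -0.2488  0.243 ] top [ 0.5638 -0.2334  0.243 ] hookorigin [ 0.5721 -0.2428  0.028 ] [ 0.5743 -0.2393  0.028 ]
mouth top [0.5004 0.1319 0.108 ] scene [0.5038 0.1186 0.108 ]
cap scene [0.6098 0.1226 0.244 ] bailgrip [0.4226 0.1155 0.136 ] [0.4267 0.1127 0.136 ]
rack [0.5321 0.1215 0.028 ] [0.5351 0.1207 0.028 ] spout [0.5507 0.1267 0.213 ] [0.5513 0.1252 0.213 ]
```

```bash
cat >> h.py <<'E'
from scipy.linalg import logm,expm
from scipy.spatial.transform import Rotation as Ro
np.set_printoptions(precision=4,suppress=True)
def pose(yaw,tilt,ydir='side'):
    """tool leaning to -x of frame yaw by tilt; closing line sideways ('side') or in-plane ('fwd')"""
    t=np.radians(tilt); z=np.array([np.sin(t),0,-np.cos(t)])
    y=np.array([0,1,0.]) if ydir=='side' else np.array([np.cos(t),0,np.sin(t)])
    return Ro.from_euler('z',yaw,degrees=True).as_matrix()@np.c_[np.cross(y,z),y,z]
def plan(p,R,n,p0=None,R0=None):
    s=ctrl.state(); p0=s['tcp_pos'] if p0 is None else p0; R0=Ro.from_quat(s['ee_rot']).as_matrix() if R0 is None else R0
    T=np.eye(4); T[:3,:3]=R0.T@R; T[:3,3]=R0.T@(np.array(p)-p0)
    S=expm(np.real(logm(T))/n)
    print(f"t={s['time_s']:.2f} x{n}:",np.round(np.r_[np.degrees(Ro.from_matrix(S[:3,:3]).as_rotvec())/10,S[:3,3]/.04],3).tolist())
E
python3 - <<'E'
from h import *
s=ctrl.state(); R=pose(-.7,40)
plan([.5,.13,.36],R,16)
g=np.array([.4215,.111,.136]);Rg=pose(9,40,'fwd');print('grasp R',Rg)
E
```

```text
t=1.45 x16: [-0.046, -0.247, -0.128, -0.629, -0.516, -0.045]
grasp R [[-0.1564  0.7566  0.6349]
 [ 0.9877  0.1198  0.1006]
 [ 0.      0.6428 -0.766 ]]
```

```bash
R='[-0.046,-0.247,-0.128,-0.629,-0.516,-0.045,0]'; python3 -m crank '[[[-0.046,-0.247,-0.128,-0.629,-0.516,-0.045,0],[-0.046,-0.247,-0.128,-0.629,-0.516,-0.045,0],[-0.046,-0.247,-0.128,-0.629,-0.516,-0.045,0],[-0.046,-0.247,-0.128,-0.629,-0.516,-0.045,0],[-0.046,-0.247,-0.128,-0.629,-0.516,-0.045,0],[-0.046,-0.247,-0.128,-0.629,-0.516,-0.045,0],[-0.046,-0.247,-0.128,-0.629,-0.516,-0.045,0],[-0.046,-0.247,-0.128,-0.629,-0.516,-0.045,0]]]' 10
python3 -m crank '[[[-0.046,-0.247,-0.128,-0.629,-0.516,-0.045,0],[-0.046,-0.247,-0.128,-0.629,-0.516,-0.045,0],[-0.046,-0.247,-0.128,-0.629,-0.516,-0.045,0],[-0.046,-0.247,-0.128,-0.629,-0.516,-0.045,0],[-0.046,-0.247,-0.128,-0.629,-0.516,-0.045,0],[-0.046,-0.247,-0.128,-0.629,-0.516,-0.045,0],[-0.046,-0.247,-0.128,-0.629,-0.516,-0.045,0],[-0.046,-0.247,-0.128,-0.629,-0.516,-0.045,0]]]'
python3 - <<'E'
from h import *
im=ctrl.grab_frame('wrist');cv2.imwrite('pics/w1.png',im[:,:,::-1])
for q in ['cap_top','bail_grip','pail_mouth','spout_tip']:
    P=params('wrist'); r=ctrl.place_of(q,'wrist')
    for a in r[:1]: print(q,a['score'],a['xy'],onz('wrist',a['xy'],{'cap_top':.244,'bail_grip':.136,'pail_mouth':.108,'spout_tip':.213}[q],P))
s=ctrl.state();print(s['tcp_pos'],Ro.from_quat(s['ee_rot']).as_matrix(),s['joint_positions'])
plan([.618,.1225,.270],pose(-.7,40),4)
E
```

```text
time_s: 2.45
tcp_pos: [0.3527, 0.3153, 0.2556]
ee_rot: [0.099, 0.98, -0.001, 0.175]
ft_force: [1.1, -0.7, -0.3]
opening: 0.0139
grip_force: 0.0
time_s: 3.45
tcp_pos: [0.5005, 0.1294, 0.3609]
ee_rot: [0.005, 0.94, -0.003, 0.342]
ft_force: [0.5, 0.4, -0.3]
opening: 0.0005
grip_force: 0.0
cap_top 0.66 [315.2, 208.8] [0.6365 0.1199 0.244 ]
pail_mouth 0.84 [314.3, 42.5] [0.5082 0.1227 0.108 ]
spout_tip 0.64 [313.2, 131.5] [0.5405 0.1224 0.213 ]
[0.4998 0.1303 0.3598] [[-0.7672  0.0122  0.6413]
 [ 0.0087  0.9999 -0.0086]
 [-0.6414 -0.001  -0.7672]] [ 0.4012 -0.152   1.9238 -0.3867  0.7548 -0.9584]
t=3.70 x4: [-0.001, -0.003, 0.001, -0.207, -0.04, 0.905]
```

View pics/w1.png

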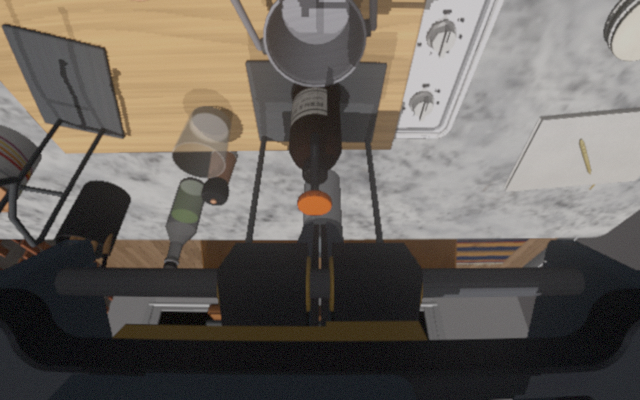

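```bash
python3 - <<'E'
from h import *
s=ctrl.state();o,d=ray('wrist',(320,200));R=Ro.from_quat(s['ee_rot']).as_matrix()
print('cam in tool',R.T@(o-s['tcp_pos']),R.T@d, onz('wrist',(314.5,203.5),.242))
plan([.624,.122,.270],pose(-.7,40),8)
E
```

```text
cam in tool [ 0.0728 -0.0003 -0.1716] [-0.2433  0.0004  0.9699] [0.6193 0.1224 0.242 ]
t=3.70 x8: [-0.001, -0.001, 0.001, -0.118, -0.021, 0.464]
```

Cap confirmed at (0.619, 0.122). Approach to a touch above it.

```bash
python3 -m crank '[[[0,0,0,-0.118,-0.021,0.464,0],[0,0,0,-0.118,-0.021,0.464,0],[0,0,0,-0.118,-0.021,0.464,0],[0,0,0,-0.118,-0.021,0.464,0],[0,0,0,-0.118,-0.021,0.464,0],[0,0,0,-0.118,-0.021,0.464,0],[0,0,0,-0.118,-0.021,0.464,0],[0,0,0,-0.118,-0.021,0.464,0]]]'
python3 - <<'E'
from h import *
s=ctrl.state();plan(s['tcp_pos']-[0,0,.004],Ro.from_quat(s['ee_rot']).as_matrix(),1)
E
```

```text
time_s: 4.7
tcp_pos: [0.6256, 0.1218, 0.2701]
ee_rot: [0.005, 0.94, -0.003, 0.342]
ft_force: [0.4, -0.2, -0.6]
opening: 0.0004
grip_force: 0.0
t=4.70 x1: [-0.0, -0.0, 0.0, 0.064, 0.0, 0.077]
```

```bash
python3 -m crank '[[[0,0,0,0.04,0,0.048,0],[0,0,0,0.04,0,0.048,0],[0,0,0,0.04,0,0.048,0],[0,0,0,0.04,0,0.048,0],[0,0,0,0.04,0,0.048,0],[0,0,0,0.04,0,0.048,0],[0,0,0,0.04,0,0.048,0],[0,0,0,0,0,0,0]]]'
python3 -m crank '[[[0,0,0,0.024,0,0.029,0],[0,0,0,0.024,0,0.029,0],[0,0,0,0.024,0,0.029,0],[0,0,0,0.024,0,0.029,0],[0,0,0,0,0,0,0],[0,0,0,0,0,0,0],[0,0,0,0,0,0,0],[0,0,0,0,0,0,0]]]'
```

```text
time_s: 5.7
tcp_pos: [0.6247, 0.122, 0.2534]
ee_rot: [0.005, 0.94, -0.003, 0.342]
ft_force: [-0.3, -0.3, 0.3]
opening: 0.0003
grip_force: 0.3
time_s: 6.7
tcp_pos: [0.6248, 0.122, 0.2476]
ee_rot: [0.005, 0.94, -0.003, 0.342]
ft_force: [-2.6, -0.4, 4.9]
opening: 0.0001
grip_force: 2.6
```

```bash
python3 -m crank '[[[0,0,0,0.024,0,0.029,0],[0,0,0,0.024,0,0.029,0],[0,0,0,0.024,0,0.029,0],[0,0,0,0.024,0,0.029,0],[0,0,0,0,0,0,0],[0,0,0,0,0,0,0],[0,0,0,0,0,0,0],[0,0,0,0,0,0,0]]]'
```

```text
time_s: 7.7
tcp_pos: [0.625, 0.122, 0.2424]
ee_rot: [0.005, 0.939, -0.002, 0.343]
ft_force: [-3.7, 0.9, 7.6]
opening: 0.0004
grip_force: 4.1
```

```bash
python3 -m crank '[[[0,0,0,0.016,0,0.019,0],[0,0,0,0.016,0,0.019,0],[0,0,0,0.016,0,0.019,0],[0,0,0,0,0,0,0],[0,0,0,0,0,0,0],[0,0,0,0,0,0,0],[0,0,0,0,0,0,0],[0,0,0,0,0,0,0]]]'
```

```text
time_s: 8.7
tcp_pos: [0.6253, 0.1221, 0.242]
ee_rot: [0.005, 0.939, -0.002, 0.344]
ft_force: [-12.4, -2.3, 18.0]
opening: 0.0002
grip_force: 9.0
```

```bash
python3 -m crank '[[[0,0,0,-0.064,0,-0.077,0],[0,0,0,-0.064,0,-0.077,0],[0,0,0,-0.08,0,-0.096,0],[0,0,0,-0.08,0,-0.096,0],[0,0,0,-0.08,0,-0.096,0],[0,0,0,-0.08,0,-0.096,0],[0,0,0,-0.08,0,-0.096,0],[0,0,0,0,0,0,0]]]'
python3 - <<'E'
from h import *
# wait pose: behind & above bail, and grasp pose
Rg=pose(9,40,'fwd'); g=np.array([.4215,.111,.136])
s=ctrl.state()
for T in ('scene','top'):
    cv2.imwrite(f'pics/{T}2.png',ctrl.grab_frame(T)[:,:,::-1]); 
    for q,z in [('cap_top',.244),('bail_grip',.136),('pail_mouth',.108)]:
        r=ctrl.place_of(q,T); print(T,q,[(a['xy'],round(a['score'],2),onz(T,a['xy'],z)) for a in r[:1]])
pre=g-Rg[:,2]*(.10-.019)
plan(s['tcp_pos']-[.15,0,0],Ro.from_quat(s['ee_rot']).as_matrix(),4)
plan([.33,.096,.28],Rg,16,p0=s['tcp_pos']-[.15,0,-0.0])
E
```

```text
time_s: 9.7
tcp_pos: [0.6248, 0.122, 0.2719]
ee_rot: [0.005, 0.94, -0.002, 0.342]
ft_force: [-1.2, 0.9, -0.3]
opening: 0.0007
grip_force: 0.0
scene cap_top [([295.0, 133.7], 0.81, array([0.6102, 0.1178, 0.244 ]))]
scene bail_grip [([246.0, 199.6], 0.79, array([0.422 , 0.1115, 0.136 ]))]
scene pail_mouth [([269.3, 192.7], 0.67, array([0.5084, 0.122 , 0.108 ]))]
top cap_top [([238.3, 270.7], 0.71, array([0.322 , 0.1564, 0.244 ]))]
top bail_grip [([265.5, 242.0], 0.41, array([0.4107, 0.1129, 0.136 ]))]
top pail_mouth [([265.0, 211.3], 0.75, array([0.4982, 0.1283, 0.108 ]))]
t=10.10 x4: [-0.0, -0.002, 0.0, 0.714, -0.01, -0.605]
t=10.10 x16: [-0.03, 0.03, 0.516, 0.118, -0.145, -0.151]
```

```bash
python3 -m crank '[[[0,0,0,0.714,-0.01,-0.605,0],[0,0,0,0.714,-0.01,-0.605,0],[0,0,0,0.714,-0.01,-0.605,0],[0,0,0,0.714,-0.01,-0.605,0],[0,0,0,0,0,0,0],[0,0,0,0,0,0,0.5],[0,0,0,0,0,0,0.5],[0,0,0,0,0,0,0.5]]]' 5
python3 - <<'E'
from h import *
Rg=pose(9,30,'fwd'); g=np.array([.4215,.111,.136])
pre=g-Rg[:,2]*(.10-.019); print(pre)
plan(pre,Rg,16)
E
```

```text
time_s: 11.1
tcp_pos: [0.4755, 0.122, 0.272]
ee_rot: [0.005, 0.94, -0.003, 0.342]
ft_force: [-0.2, -0.0, -0.2]
opening: 0.0277
grip_force: 0.0
[0.3815 0.1047 0.2061]
t=11.10 x16: [0.021, 0.075, 0.511, 0.134, -0.146, 0.004]
```

```bash
python3 -m crank '[[[0.021,0.075,0.511,0.134,-0.146,0.004,0.5],[0.021,0.075,0.511,0.134,-0.146,0.004,0.5],[0.021,0.075,0.511,0.134,-0.146,0.004,0.5],[0.021,0.075,0.511,0.134,-0.146,0.004,0.5],[0.021,0.075,0.511,0.134,-0.146,0.004,0.5],[0.021,0.075,0.511,0.134,-0.146,0.004,0.5],[0.021,0.075,0.511,0.134,-0.146,0.004,0.5],[0.021,0.075,0.511,0.134,-0.146,0.004,0.5]]]'
python3 -m crank '[[[0.021,0.075,0.511,0.134,-0.146,0.004,0.5],[0.021,0.075,0.511,0.134,-0.146,0.004,0.5],[0.021,0.075,0.511,0.134,-0.146,0.004,0.5],[0.021,0.075,0.511,0.134,-0.146,0.004,0.5],[0.021,0.075,0.511,0.134,-0.146,0.004,0.5],[0.021,0.075,0.511,0.134,-0.146,0.004,0.5],[0.021,0.075,0.511,0.134,-0.146,0.004,0.5],[0.021,0.075,0.511,0.134,-0.146,0.004,0.5]]]'
python3 - <<'E'
from h import *
im=ctrl.grab_frame('wrist');cv2.imwrite('pics/w2.png',im[:,:,::-1])
for q,z in [('bail_grip',.136),('pail_mouth',.108)]:
    P=params('wrist'); r=ctrl.place_of(q,'wrist')
    for a in r[:1]: print(q,a['score'],a['xy'],onz('wrist',a['xy'],z,P))
s=ctrl.state();print(s['tcp_pos'],s['joint_positions'],Ro.from_quat(s['ee_rot']).as_matrix()-pose(9,30,'fwd'))
E
```

```text
time_s: 12.1
tcp_pos: [0.4323, 0.0917, 0.2384]
ee_rot: [0.339, 0.894, 0.104, 0.272]
ft_force: [0.5, 0.0, -0.4]
opening: 0.0457
grip_force: 0.0
time_s: 13.1
tcp_pos: [0.3811, 0.1045, 0.2059]
ee_rot: [0.628, 0.734, 0.197, 0.168]
ft_force: [0.1, 0.7, -0.5]
opening: 0.0458
grip_force: 0.0
bail_grip 0.85 [319.5, 213.2] [0.4199 0.1088 0.136 ]
pail_mouth 0.73 [379.3, 193.9] [0.5081 0.1231 0.108 ]
[0.381  0.1044 0.206 ] [ 0.2988 -0.2127  2.2834 -0.1349  0.5565  0.2356] [[-0.0015  0.     -0.0005]
 [-0.0002  0.0021 -0.0006]
 [-0.0014 -0.0006 -0.0003]]
```

View pics/w2.png

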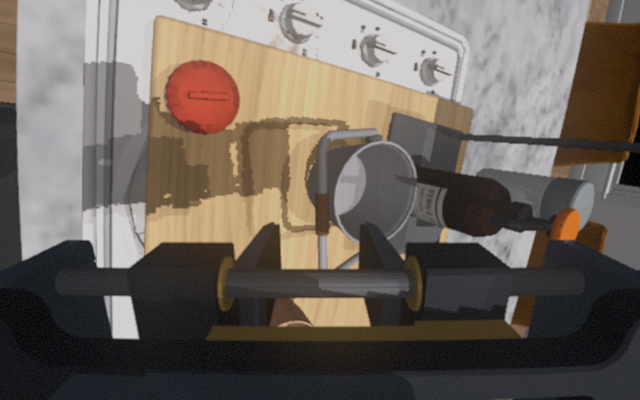

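```bash
python3 - <<'E'
from h import *
R=pose(9,30,'fwd'); plan(np.array([.4208,.1098,.136])+.019*R[:,2],R,8)
E
```

```text
t=13.25 x8: [-0.0, 0.0, 0.001, -0.003, -0.001, 0.311]
```

```bash
python3 -m crank '[[[0,0,0,0,0,0.311,0.5],[0,0,0,0,0,0.311,0.5],[0,0,0,0,0,0.311,0.5],[0,0,0,0,0,0.311,0.5],[0,0,0,0,0,0.311,0.5],[0,0,0,0,0,0.311,0.5],[0,0,0,0,0,0.311,0.5],[0,0,0,0,0,0.311,0.5]]]'
python3 -m crank '[[[0,0,0,0,0,0,0.3],[0,0,0,0,0,0,0.25],[0,0,0,0,0,0,0.2],[0,0,0,0,0,0,0.15],[0,0,0,0,0,0,0.1],[0,0,0,0,0,0,0.05],[0,0,0,0,0,0,0],[0,0,0,0,0,0,0]]]' 5
python3 - <<'E'
from h import *
im=ctrl.grab_frame('wrist');cv2.imwrite('pics/w3.png',im[:,:,::-1])
s=ctrl.state(); print(s['tcp_pos'])
R=pose(9,30,'fwd'); x=np.array([np.cos(np.radians(9)),np.sin(np.radians(9)),0])
# arc waypoints of bar, relative shift in tool axes, units
prev=None
for a in [25,35,45,55,65,72]:
    t=np.radians(a); b=-.095*np.cos(t)*x+np.array([0,0,.095*np.sin(t)])
    if prev is not None: print(a,R.T@(b-prev)/.04)
    prev=b
print('up 10mm',R.T@[0,0,.01]/.04,'back 10mm',R.T@(-.01*x)/.04)
E
```

```text
time_s: 14.25
tcp_pos: [0.4309, 0.1124, 0.1197]
ee_rot: [0.626, 0.735, 0.197, 0.168]
ft_force: [0.4, -0.4, 0.3]
opening: 0.0457
grip_force: 0.0
time_s: 15.25
tcp_pos: [0.4304, 0.1126, 0.1205]
ee_rot: [0.627, 0.735, 0.197, 0.168]
ft_force: [-1.6, -0.3, 5.7]
opening: 0.0115
grip_force: 5.0
[0.4305 0.1125 0.1205]
35 [ 0.      0.3585 -0.207 ]
45 [-0.      0.389  -0.1416]
55 [-0.      0.4077 -0.0719]
65 [-0.     0.414  0.   ]
72 [0.     0.2868 0.0429]
up 10mm [ 0.      0.125  -0.2165] back 10mm [ 0.     -0.2165 -0.125 ]
```

View pics/w3.png

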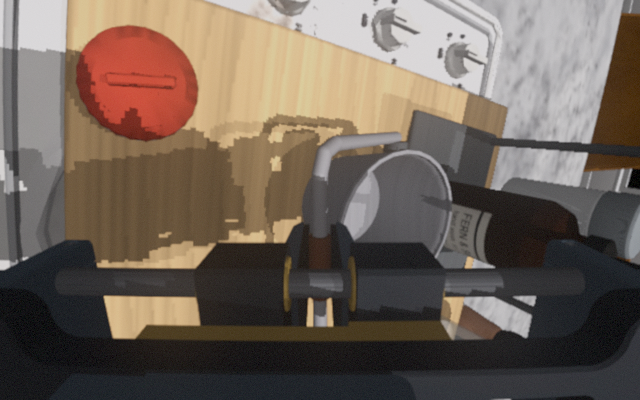

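```bash
python3 -m crank '[[[0,0,0,0,0.18,-0.105,0],[0,0,0,0,0.18,-0.105,0],[0,0,0,0,0.195,-0.071,0],[0,0,0,0,0.195,-0.071,0],[0,0,0,0,0.204,-0.036,0],[0,0,0,0,0.204,-0.036,0],[0,0,0,0,0,0,0],[0,0,0,0,0,0,0]]]' 5
python3 -m crank '[[[0,0,0,0,0.207,0,0],[0,0,0,0,0.207,0,0],[0,0,0,0,0.14,0.02,0],[0,0,0,0,0.14,0.02,0],[0,0,0,0,0,0,0],[0,0,0,0,0,0,0],[0,0,0,0,0,0,0],[0,0,0,0,0,0,0]]]' 5
python3 - <<'E'
from h import *
im=ctrl.grab_frame('scene');cv2.imwrite('pics/s4.png',cv2.resize(im[90:300,170:450,::-1],None,fx=2.5,fy=2.5))
for q,z in [('pail_mouth',.108),('bail_grip',.186)]:
    r=ctrl.place_of(q,'scene'); print(q,[(a['xy'],a['score'],onz('scene',a['xy'],z)) for a in r[:1]])
print(ctrl.state()['tcp_pos'])
E
```

```text
time_s: 16.3
tcp_pos: [0.4615, 0.1174, 0.1579]
ee_rot: [0.627, 0.735, 0.197, 0.168]
ft_force: [-0.3, -0.5, 0.3]
opening: 0.0117
grip_force: 5.0
time_s: 17.3
tcp_pos: [0.4857, 0.1213, 0.1702]
ee_rot: [0.627, 0.735, 0.197, 0.168]
ft_force: [-0.2, 0.5, -0.6]
opening: 0.0117
grip_force: 5.0
pail_mouth [([268.5, 191.4], 0.77, array([0.5113, 0.1282, 0.108 ]))]
bail_grip [([256.0, 171.3], 0.63, array([0.4775, 0.1294, 0.186 ]))]
[0.4857 0.1212 0.1701]
```

View pics/s4.png

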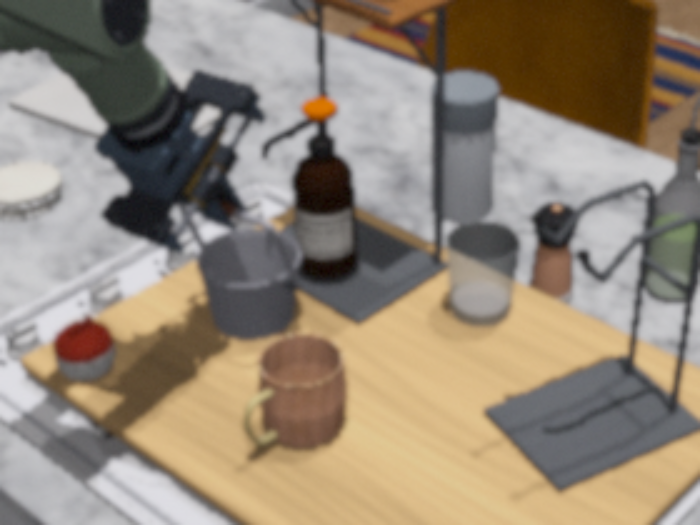

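```bash
python3 -m crank '[[[0,0,0,0,0,0,0],[0,0,0,0,0.05,-0.087,0],[0,0,0,0,0.094,-0.162,0],[0,0,0,0,0.094,-0.162,0],[0,0,0,0,0.094,-0.162,0],[0,0,0,0,0.094,-0.162,0],[0,0,0,0,0.094,-0.162,0],[0,0,0,0,0.05,-0.087,0]]]' 20
python3 -m crank '[[[0,0,0,0,0,0,0],[0,0,0,0,-0.1,-0.06,0],[0,0,0,0,-0.2,-0.12,0],[0,0,0,0,-0.2,-0.12,0],[0,0,0,0,-0.2,-0.12,0],[0,0,0,0,-0.2,-0.12,0],[0,0,0,0,-0.2,-0.12,0],[0,0,0,0,-0.1,-0.06,0]]]'
python3 - <<'E'
from h import *
im=ctrl.grab_frame('scene');cv2.imwrite('pics/s5.png',cv2.resize(im[90:300,170:450,::-1],None,fx=2.5,fy=2.5))
s=ctrl.state(); print(s['tcp_pos'],Ro.from_quat(s['ee_rot']).as_matrix())
R=pose(9,30,'fwd');bar=s['tcp_pos']-.019*R[:,2]; print(bar)
# up to 0.33
plan(s['tcp_pos']+[0,0,.33-bar[2]],R,8)
E
```

```text
time_s: 18.45
tcp_pos: [0.486, 0.1213, 0.2164]
ee_rot: [0.627, 0.735, 0.197, 0.168]
ft_force: [0.5, -0.3, -3.5]
opening: 0.0113
grip_force: 20.0
time_s: 19.45
tcp_pos: [0.4298, 0.1124, 0.2167]
ee_rot: [0.627, 0.735, 0.197, 0.168]
ft_force: [-0.2, -0.2, -3.0]
opening: 0.0117
grip_force: 20.0
[0.4295 0.1123 0.2166] [[-0.157   0.8556  0.4932]
 [ 0.9876  0.1362  0.078 ]
 [-0.0005  0.4994 -0.8664]]
[0.4202 0.1108 0.233 ]
t=19.50 x8: [-0.001, 0.0, 0.001, -0.0, 0.151, -0.262]
```

View pics/s5.png

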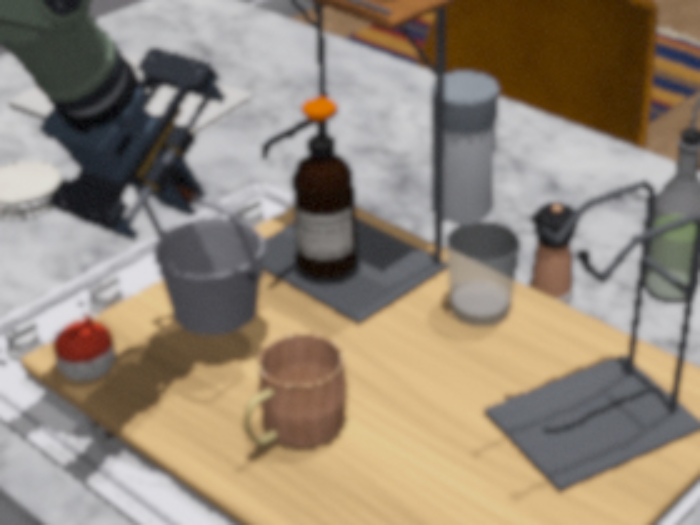

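```bash
python3 -m crank '[[[0,0,0,0,0.075,-0.131,0],[0,0,0,0,0.151,-0.262,0],[0,0,0,0,0.151,-0.262,0],[0,0,0,0,0.151,-0.262,0],[0,0,0,0,0.151,-0.262,0],[0,0,0,0,0.151,-0.262,0],[0,0,0,0,0.151,-0.262,0],[0,0,0,0,0.075,-0.131,0]]]'
python3 - <<'E'
from h import *
R=pose(-18.3,12,'fwd'); plan(np.array([.4876,-.2137,.305])+.019*R[:,2],R,24)
E
```

```text
time_s: 20.5
tcp_pos: [0.4308, 0.1126, 0.3024]
ee_rot: [0.627, 0.735, 0.197, 0.168]
ft_force: [0.5, 0.6, -3.2]
opening: 0.0116
grip_force: 20.0
t=20.50 x24: [0.074, -0.041, 0.107, -0.339, 0.078, 0.044]
```

```bash
python3 -m crank '[[[0.037,-0.02,0.053,-0.17,0.039,0.022,0],[0.074,-0.041,0.107,-0.339,0.078,0.044,0],[0.074,-0.041,0.107,-0.339,0.078,0.044,0],[0.074,-0.041,0.107,-0.339,0.078,0.044,0],[0.074,-0.041,0.107,-0.339,0.078,0.044,0],[0.074,-0.041,0.107,-0.339,0.078,0.044,0],[0.074,-0.041,0.107,-0.339,0.078,0.044,0],[0.074,-0.041,0.107,-0.339,0.078,0.044,0]]]'
python3 -m crank '[[[0.074,-0.041,0.107,-0.339,0.078,0.044,0],[0.074,-0.041,0.107,-0.339,0.078,0.044,0],[0.074,-0.041,0.107,-0.339,0.078,0.044,0],[0.074,-0.041,0.107,-0.339,0.078,0.044,0],[0.074,-0.041,0.107,-0.339,0.078,0.044,0],[0.074,-0.041,0.107,-0.339,0.078,0.044,0],[0.074,-0.041,0.107,-0.339,0.078,0.044,0],[0.074,-0.041,0.107,-0.339,0.078,0.044,0]]]'
python3 -m crank '[[[0.074,-0.041,0.107,-0.339,0.078,0.044,0],[0.074,-0.041,0.107,-0.339,0.078,0.044,0],[0.074,-0.041,0.107,-0.339,0.078,0.044,0],[0.074,-0.041,0.107,-0.339,0.078,0.044,0],[0.074,-0.041,0.107,-0.339,0.078,0.044,0],[0.074,-0.041,0.107,-0.339,0.078,0.044,0],[0.074,-0.041,0.107,-0.339,0.078,0.044,0],[0.037,-0.02,0.053,-0.17,0.039,0.022,0]]]'
python3 - <<'E'
from h import *
R=pose(-18.3,12,'fwd'); plan(np.array([.4876,-.2137,.305])+.019*R[:,2],R,1)
for n in ['scene','top','wrist']:
    im=ctrl.grab_frame(n);cv2.imwrite(f'pics/{n}6.png',im[:,:,::-1])
    P=params(n)
    for q,z in [('hook_seat',.243),('bail_grip',.305)]:
        r=ctrl.place_of(q,n); print(n,q,[(np.round(a['xy'],1),round(a['score'],2),onz(n,a['xy'],z,P)) for a in r[:1]])
s=ctrl.state();print(s['tcp_pos'],s['tcp_pos']-.019*Ro.from_quat(s['ee_rot']).as_matrix()[:,2],Ro.from_quat(s['ee_rot']).as_matrix()-R,s['joint_positions'])
a=cv2.imread('pics/scene6.png')[60:320,270:540]; b=cv2.imread('pics/wrist6.png'); 
cv2.imwrite('pics/c6.png',np.hstack([cv2.resize(a,(399,384)),cv2.resize(b[:, 130:530],(384,384))]))
E
```

```text
time_s: 21.5
tcp_pos: [0.4669, 0.0129, 0.2994]
ee_rot: [0.69, 0.693, 0.155, 0.143]
ft_force: [0.7, -0.8, -3.2]
opening: 0.0112
grip_force: 20.0
time_s: 22.5
tcp_pos: [0.4884, -0.0969, 0.2938]
ee_rot: [0.75, 0.642, 0.109, 0.115]
ft_force: [0.1, 0.8, -3.4]
opening: 0.0114
grip_force: 20.0
time_s: 23.5
tcp_pos: [0.492, -0.2017, 0.2862]
ee_rot: [0.801, 0.589, 0.066, 0.088]
ft_force: [0.0, -0.0, -3.2]
opening: 0.0112
grip_force: 20.0
t=23.50 x1: [0.059, -0.035, 0.096, -0.322, 0.082, 0.012]
scene hook_seat [(array([403.9, 190.6]), 0.68, array([ 0.5753, -0.2493,  0.243 ]))]
scene bail_grip [(array([362.4, 173. ]), 0.9, array([ 0.4938, -0.1969,  0.305 ]))]
top hook_seat [(array([405.8, 188.4]), 0.68, array([ 0.5676, -0.2326,  0.243 ]))]
top bail_grip [(array([327.7, 214.5]), 0.45, array([ 0.4702, -0.045 ,  0.305 ]))]
wrist hook_seat [(array([419.3, 237.8]), 0.81, array([ 0.5742, -0.244 ,  0.243 ]))]
wrist bail_grip [(array([318.5, 264. ]), 0.58, array([ 0.4871, -0.1998,  0.305 ]))]
[ 0.4919 -0.2004  0.2865] [ 0.4879 -0.1992  0.305 ] [[-0.0186  0.0034  0.0124]
 [ 0.0059  0.0183  0.0029]
 [ 0.0025  0.0109  0.0024]] [-0.4276  0.0955  1.6948  0.0334  1.1329 -0.1383]
```

View pics/c6.png

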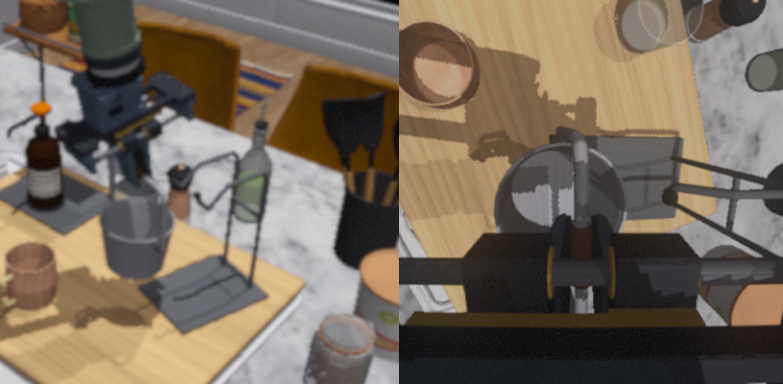

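```bash
python3 - <<'E'
from h import *
R=pose(-18.3,12,'fwd'); plan(np.array([.5735,-.2435,.298])+.019*R[:,2],R,8)
E
```

```text
t=23.95 x8: [0.008, -0.005, 0.013, -0.051, 0.285, 0.085]
```

```bash
python3 -m crank '[[[0.008,-0.005,0.013,-0.051,0.285,0.085,0],[0.008,-0.005,0.013,-0.051,0.285,0.085,0],[0.008,-0.005,0.013,-0.051,0.285,0.085,0],[0.008,-0.005,0.013,-0.051,0.285,0.085,0],[0.008,-0.005,0.013,-0.051,0.285,0.085,0],[0.008,-0.005,0.013,-0.051,0.285,0.085,0],[0.008,-0.005,0.013,-0.051,0.285,0.085,0],[0.008,-0.005,0.013,-0.051,0.285,0.085,0]]]'
python3 - <<'E'
from h import *
for n in ['scene','wrist']:
    im=ctrl.grab_frame(n);cv2.imwrite(f'pics/{n}7.png',im[:,:,::-1])
    P=params(n)
    for q,z in [('hook_seat',.243),('bail_grip',.3)]:
        r=ctrl.place_of(q,n); print(n,q,[(np.round(a['xy'],1),round(a['score'],2),onz(n,a['xy'],z,P)) for a in r[:1]])
s=ctrl.state();R=pose(-18.3,12,'fwd');bar=s['tcp_pos']-.019*Ro.from_quat(s['ee_rot']).as_matrix()[:,2];print(bar)
plan(np.array([.5735,-.2435,.252])+.019*R[:,2],R,8)
a=cv2.imread('pics/scene7.png')[60:320,270:540]; b=cv2.imread('pics/wrist7.png'); 
cv2.imwrite('pics/c7.png',np.hstack([cv2.resize(a,(399,384)),cv2.resize(b[:, 130:530],(384,384))]))
E
```

```text
time_s: 24.95
tcp_pos: [0.5781, -0.2455, 0.2792]
ee_rot: [0.806, 0.582, 0.061, 0.085]
ft_force: [-0.6, 0.3, -3.1]
opening: 0.0114
grip_force: 20.0
scene hook_seat [(array([403.5, 191. ]), 0.9, array([ 0.5735, -0.2496,  0.243 ]))]
scene bail_grip [(array([405.5, 167.4]), 0.72, array([ 0.5771, -0.247 ,  0.3   ]))]
wrist hook_seat []
wrist bail_grip [(array([314.5, 265.3]), 0.89, array([ 0.5705, -0.243 ,  0.3   ]))]
[ 0.5733 -0.2437  0.2978]
t=25.25 x8: [-0.001, 0.0, -0.0, 0.001, -0.029, 0.14]
```

View pics/c7.png

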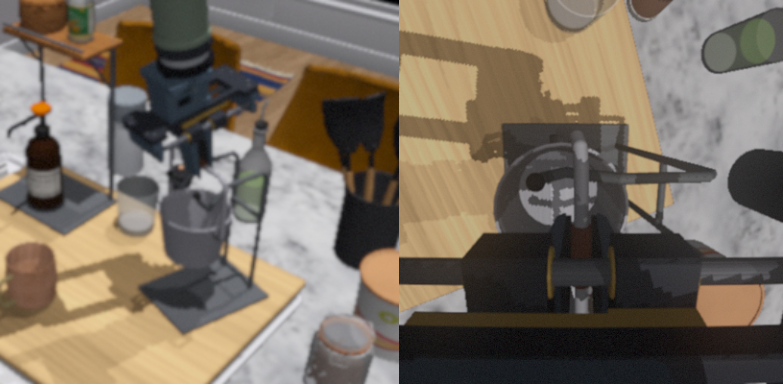

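```bash
python3 -m crank '[[[0,0,0,0,-0.029,0.14,0],[0,0,0,0,-0.029,0.14,0],[0,0,0,0,-0.029,0.14,0],[0,0,0,0,-0.029,0.14,0],[0,0,0,0,-0.029,0.14,0],[0,0,0,0,-0.029,0.14,0],[0,0,0,0,-0.029,0.14,0],[0,0,0,0,-0.029,0.14,0]]]'
python3 -m crank '[[[0,0,0,0,-0.01,0.05,0],[0,0,0,0,-0.01,0.05,0],[0,0,0,0,-0.01,0.05,0],[0,0,0,0,0,0,0],[0,0,0,0,0,0,0],[0,0,0,0,0,0,0],[0,0,0,0,0,0,0],[0,0,0,0,0,0,0]]]' 10
```

```text
time_s: 26.25
tcp_pos: [0.5776, -0.2453, 0.2331]
ee_rot: [0.806, 0.582, 0.061, 0.085]
ft_force: [0.6, 0.6, -3.5]
opening: 0.0115
grip_force: 20.0
time_s: 27.25
tcp_pos: [0.5779, -0.2454, 0.2276]
ee_rot: [0.806, 0.582, 0.061, 0.085]
ft_force: [2.8, -0.7, -2.1]
opening: 0.0117
grip_force: 10.0
```

```bash
python3 -m crank '[[[0,0,0,0,0.03,0.02,0],[0,0,0,0,0.03,0.04,0],[0,0,0,0,0,0.03,0],[0,0,0,0,0,0.03,0],[0,0,0,0,0,0,0],[0,0,0,0,0,0,0],[0,0,0,0,0,0,0],[0,0,0,0,0,0,0]]]' 5
```

```text
time_s: 28.25
tcp_pos: [0.58, -0.2461, 0.224]
ee_rot: [0.806, 0.582, 0.061, 0.084]
ft_force: [-3.8, 1.3, 5.4]
opening: 0.0119
grip_force: 5.0
```

```bash
python3 -m crank '[[[0,0,0,0,-0.015,-0.03,0],[0,0,0,0,0,0,0],[0,0,0,0,0,0,0.16],[0,0,0,0,0,0,0.2],[0,0,0,0,0,0,0.25],[0,0,0,0,0,0,0.3],[0,0,0,0,0,0,0.35],[0,0,0,0,0,0,0.35]]]' 3
python3 - <<'E'
from h import *
for n in ['scene','wrist']:
    im=ctrl.grab_frame(n);cv2.imwrite(f'pics/{n}8.png',im[:,:,::-1])
    P=params(n)
    for q,z in [('hook_seat',.243),('bail_grip',.243),('pail_mouth',.16)]:
        r=ctrl.place_of(q,n); print(n,q,[(np.round(a['xy'],1),round(a['score'],2),onz(n,a['xy'],z,P)) for a in r[:1]])
a=cv2.imread('pics/scene8.png')[60:320,270:540]; b=cv2.imread('pics/wrist8.png'); 
cv2.imwrite('pics/c8.png',np.hstack([cv2.resize(a,(399,384)),cv2.resize(b[:, 130:530],(384,384))]))
E
```

```text
time_s: 29.25
tcp_pos: [0.5801, -0.2461, 0.2242]
ee_rot: [0.806, 0.582, 0.061, 0.085]
ft_force: [0.2, 0.2, 0.2]
opening: 0.0317
grip_force: 0.0
scene hook_seat [(array([407.5, 190.1]), 0.68, array([ 0.5821, -0.2541,  0.243 ]))]
scene bail_grip [(array([401.7, 188. ]), 0.67, array([ 0.5807, -0.2398,  0.243 ]))]
scene pail_mouth [(array([403.6, 218.5]), 0.87, array([ 0.587 , -0.2481,  0.16  ]))]
wrist hook_seat []
wrist bail_grip [(array([315.6, 266.4]), 0.7, array([ 0.5736, -0.246 ,  0.243 ]))]
wrist pail_mouth [(array([299.2, 218. ]), 0.95, array([ 0.5774, -0.2459,  0.16  ]))]
```

View pics/c8.png

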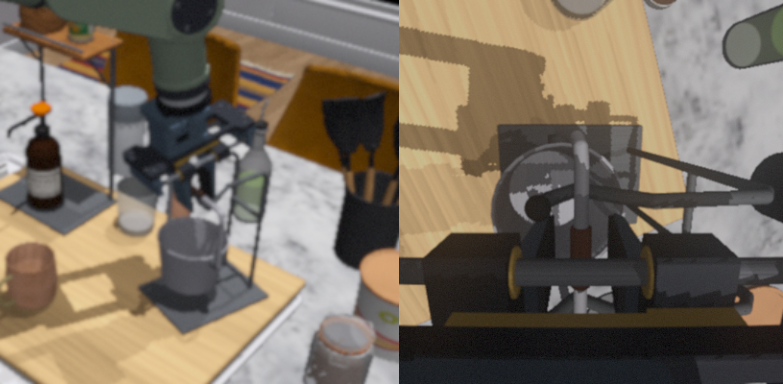

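```bash
python3 -m crank '[[[0,0,0,0,0,-0.15,0.4],[0,0,0,0,0,-0.25,0.4],[0,0,0,0,0,-0.4,0.4],[0,0,0,0,0,-0.4,0.4],[0,0,0,0,0,-0.5,0.4],[0,0,0,0,0,-0.5,0.4],[0,0,0,0,0,-0.5,0.4],[0,0,0,0,0,-0.5,0.4]]]'
python3 -m crank '[[[0,0,0,0,0,0,0.4],[0,0,0,0,0,0,0.4],[0,0,0,0,0,0,0.4],[0,0,0,0,0,0,0.4],[0,0,0,0,0,0,0.4],[0,0,0,0,0,0,0.4],[0,0,0,0,0,0,0.4],[0,0,0,0,0,0,0.4]]]'
python3 - <<'E'
from h import *
A=[]
for n in ['scene','wrist']:
    im=ctrl.grab_frame(n); A.append(im)
    P=params(n)
    for q,z in [('hook_seat',.243),('bail_grip',.243),('pail_mouth',.16)]:
        r=ctrl.place_of(q,n); print(n,q,[(np.round(a['xy'],1),round(a['score'],2),onz(n,a['xy'],z,P)) for a in r[:1]])
B=ctrl.grab_frame('scene'); print('motion',np.abs(B.astype(int)-A[0])[150:280,350:450].mean())
cv2.imwrite('pics/c9.png',np.hstack([cv2.resize(B[60:320,270:540],(399,384)),cv2.resize(A[1][:,130:530],(384,384))])[:,:,::-1])
E
```

```text
time_s: 30.65
tcp_pos: [0.5546, -0.2375, 0.3514]
ee_rot: [0.806, 0.582, 0.061, 0.085]
ft_force: [-0.0, -0.5, -1.1]
opening: 0.0363
grip_force: 0.0
time_s: 31.65
tcp_pos: [0.5549, -0.2376, 0.3495]
ee_rot: [0.806, 0.582, 0.061, 0.085]
ft_force: [0.1, 1.2, -0.9]
opening: 0.0362
grip_force: 0.0
scene hook_seat [(array([406.3, 190.3]), 0.62, array([ 0.5797, -0.2526,  0.243 ]))]
scene bail_grip [(array([401.5, 187.3]), 0.67, array([ 0.5827, -0.2379,  0.243 ]))]
scene pail_mouth [(array([399.7, 218.7]), 0.83, array([ 0.5805, -0.2419,  0.16  ]))]
wrist hook_seat []
wrist bail_grip [(array([316.1, 204.6]), 0.85, array([ 0.5726, -0.2458,  0.243 ]))]
wrist pail_mouth [(array([308. , 187.5]), 0.75, array([ 0.5789, -0.2492,  0.16  ]))]
motion 1.1138205128205128
```

View pics/c9.png

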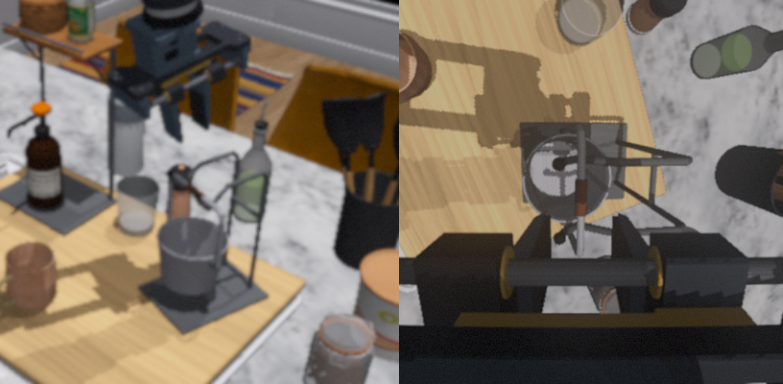

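The bar lies behind both knobs (559,163 and 560,239), the pail hangs upright, and the gripper is clear of it. I'll let it settle for two seconds and hand in.

```bash
for i in 1 2; do python3 -m crank '[[[0,0,0,0,0,0,0.4],[0,0,0,0,0,0,0.4],[0,0,0,0,0,0,0.4],[0,0,0,0,0,0,0.4],[0,0,0,0,0,0,0.4],[0,0,0,0,0,0,0.4],[0,0,0,0,0,0,0.4],[0,0,0,0,0,0,0.4]]]' | head -1; done
python3 -c "
from bench import ctrl
print(ctrl.job_done())"
```

```text
time_s: 33.1
time_s: 34.1
the job is handed in; nothing more can be done
None
```

I pressed the pump cap to its stop and let it spring back, carried the pail by its bail, left it hanging upright on both hook arms, and handed the job in at about 34 s; no verdict came back.

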